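Lock the lid on the sugar grinder

TASK

Close the bench-top sugar grinder so that it can run: take the lid with two ears and a bar handle, set it on the grinder with its ears in the two slots of the collar, push it down against the spring, turn it a full quarter turn clockwise (seen from above) so that it locks, and let go. Leave the plain round-knobbed lid, which belongs to a canister, where it lies.

Things in the scene. Friction and masses are not known exactly. Their poses are not given: they have to be found in the camera images.
- eared_lid: The grinder's lid, loose, upright: aluminium disc 92 mm wide, 26 mm thick; black bar handle on top, 72 mm long (lid x), 16 mm thick (y), its top 63 mm above the underside. Two ears at the disc's foot at the lid's +x and -x, in line with the bar: 22 mm wide, 8 mm high, tips 58 mm from the centre. Origin: centre of underside, z up. Same after a half turn. About 0.25 kg.
- grinder: Sugar grinder, fixed: white round motor base, aluminium collar 143 mm wide on top. Origin: centre of underside on the bench, z up. Slots for the ears at its +x and -x, 54 degrees wide (ears fit within 13 degrees). Pushed down, the lid turns only clockwise from above, to a stop at about 98 degrees; locked with its bar along the grinder's y within 20 degrees; the spring then holds it up against the lips.
- mouth (a point): Centre of the open collar, level with the top of its two inward lips: 146 mm above the bench. Lips 6 mm thick, opening 100 mm wide; sloping lead-in up to 155 mm. A 60 mm black sprung hub inside holds the lid's underside 7 mm below this point, unable to turn; push it 7 mm (at most 12) further down to bring the ears under the lips: 4 N rising to about 12 N. Locked and released: 14 mm below.
- plain_lid: Another lid, loose on the bench, to be left alone: same disc, 92 mm across and 26 mm thick, without ears, with a round black knob 36 mm across, 59 mm high in all. Origin: centre of the underside, z up.
Things that resemble listed ones, but are neither listed nor needed, are in the scene too. What is shaped like the eared_lid but blue or pink is not meant.

How it is judged:
By the outcome, as a careful person would: the job done as asked, in the order asked, and still so for the second after the job is handed in, with the robot touching nothing.
It also fails if it takes over 45 s, if anything falls off the work surface, if the arm or the gripper's body presses on something with over 40 N, if the wrist force passes 120 N, or if a joint passes its speed limit or range.

ROBOT

A 6-joint arm with a two-finger parallel gripper is mounted at the origin on the work surface. World frame = base frame: x ahead of the robot, y to its left, z up, the work surface at z = 0. Lengths are in m, angles in rad, forces in N, time in s.
With the tool pointing down it reaches from about 0.375 to 0.975 m from the base axis. Payload 3.8 kg.
Tool frame: the origin (TCP) lies midway between the tips of the shut fingers; the grasp point (between the pads) lies 19 mm behind it; z points along the fingers, y is the line along which they close (so a half turn about z gives the same grasp; the last joint's range is limited). The gripper opens to 85 mm and grips with 20 to 120 N. Pads are 22 mm wide; open, the fingers measure 114 mm over their backs; the gripper's body (76 mm by 85 mm) begins 54 mm behind the grasp point. The pads swing forward as they close: fully open they stand 13 mm farther back than shut.
Start: joints at [-1.365, 0.264, 1.604, -0, 1.274, -0.037], TCP at [0.162, -0.655, 0.231] pointing down, gripper open.
Joint ranges: [-2.63, 2.63], [-0.94, 2.18], [0.31, 2.57], [-1.31, 4.45], [0, 2.66], [-2.55, 2.55]. Speed limits (rad/s): [2.57, 2.57, 3.14, 3.14, 3.14, 3.14].

INTERFACE

Orientations are given as a rotation vector (axis times angle).
In Python, from workcell import read_state, vision, ticket gives the robot as it stands. The module is installed in compiled form; this text tells all that it offers.
- The arm moves only by the tool jog_arm, never from a script. Its arguments are lists of equal length, an entry for each row: "turn": the turn, a rotation vector about the tool's x, y, z in rad, a list of three; "delta_pos": the shift along the tool's x, y, z in m, a list of three; "gripper": the finger opening in m, from 0 to 0.0854. In form: {"turn": [[rx, ry, rz], ...], "delta_pos": [[dx, dy, dz], ...], "gripper": [gripper, ...]}. A call has 1 to 20 rows; each row shifts and turns the commanded pose from where the row before left it, along the tool's axes as they then stand; what a row does not reach is not made up. A row lasts 1/12 s, in which the tool goes at most 41.7 mm and 7.16 degrees, less where a joint would pass 70% of its speed; a pose out of reach is approached as far as the arm can. A call with a gripper value outside its range is refused whole. The fingers move at their own pace and stop on an object; "grip_force" is the grip in N (left out, the last holds). Time passes only in rows, so rows that do not move let the fingers close. It gives the time, the measured TCP pose, the force, the opening and the grip force at its end, in the units of the state.
- read_state(): the state, without advancing time (a new reading comes with each control period).
- vision.read_camera(name): name is "scene" or "top" or "wrist"; returns the picture (384x512x3 uint8, red, green, blue); there is no depth.
- vision.calibration(name): a dict with "vfov" (degrees; the focal length in pixels is half the picture's height over the tangent of half this angle, whatever the lens; pixels are square), "cx", "cy" (the principal point, pixels), "R" (3x3) and "t" (3): a world point X has camera coordinates R X + t; the wrist camera has in their place "mount" (4x4, takes a point from camera to tool coordinates, whose origin is the TCP and whose axes are the flange's). Camera axes: x right, y down, z forward; pixel columns grow to the right and rows downward; lengths in m; the calibration is good to about 2 mm. A picture is of the moment at which its call begins: read the wrist's pose just before it. calibration takes no time and is no camera call.
- ticket.finish_job(): hands the job in; it is judged then, once.
The state is a dict: "time": time; "q": joint angles; "joint_vel": joint speeds; "joint_torque": joint torques, N m; "tool_pos": TCP position; "tcp_rot": TCP orientation; "wrist_force": force on the tool from outside, world axes, zero at the start; "torque": the same for the moment, N m; "width": opening from 0.0 (shut) to 1.0 (fully open); "grip_force": force on a finger pad.
Only numpy, scipy, OpenCV 4.12 (cv2) and the standard library are available. Lean on these libraries where they do the work, as an engineer would, in place of code of your own. Each camera call takes 0.05 s, during which the arm holds its last target. There are 200 camera calls.

## Working session

There is one attempt and no reset: what is moved stays moved. The work goes in short steps, Python scripts to look and compute and a tool call to move; the robot and the scene stay as the last step left them, time stands still between calls to the robot, and variables do not carry over. Pictures are saved under pics/ and viewed, at most 10 in all, crops included, and the job is handed in when it is done.

Besides the shell and the picture viewer there is one more tool, called after "Request:" as name(argument=value, ...), one argument or row to a line, values as JSON. jog_arm: Moves the arm, as the interface text tells. Its arguments: {"type":"object","properties":{"turn":{"type":"array","items":{"type":"array","items":{"type":"number"}}},"delta_pos":{"type":"array","items":{"type":"array","items":{"type":"number"}}},"gripper":{"type":"array","items":{"type":"number"}},"grip_force":{"type":"number"}},"required":["turn","delta_pos","gripper"]}

```bash
mkdir -p pics; python3 - <<'E'
from workcell import read_state, vision
import cv2,numpy as np
s=read_state();print(s)
for n in("scene","top","wrist"):
    im=vision.read_camera(n);cv2.imwrite(f"pics/{n}0.png",im[:,:,::-1]);print(n,vision.calibration(n))
a=[cv2.imread(f"pics/{n}0.png") for n in("scene","top")]
E
```

```text
{'time': 0.0, 'q': array([-1.36489892e+00,  2.64748254e-01,  1.60540536e+00, -1.22145309e-06,
        1.27367484e+00, -3.68958562e-02]), 'joint_vel': array([-0.00022446,  0.00032158, -0.00144857, -0.00048155, -0.00099144,
       -0.00100036]), 'joint_torque': array([ 1.13890944e-04, -5.15105081e+01, -3.67314577e+01,  9.06433661e-05,
        1.28935822e-02, -1.13034130e-05]), 'tool_pos': array([ 0.16212955, -0.65447912,  0.22994838]), 'tcp_rot': array([-3.11626061e+00, -3.80173498e-01,  2.98028270e-04]), 'wrist_force': array([ 0.06955316, -0.22801778,  1.00277496]), 'torque': array([-0.02519727, -0.01067615,  0.01633875]), 'grip_force': 0.0, 'width': 1.0008831448590179}
scene {'vfov': 47.5083855086923, 'cx': 252.60919376540951, 'cy': 189.1012488726489, 'R': array([[ 0.65551376,  0.754967  ,  0.01807072],
       [ 0.50762225, -0.42278324, -0.75071565],
       [-0.55912554,  0.50127753, -0.66037828]]), 't': array([-0.25549577, -0.18172014,  1.34478939])}
top {'vfov': 42.83988049721396, 'cx': 256.51884744876315, 'cy': 191.16563397923875, 'R': array([[-0.00766864, -0.99983714, -0.0163365 ],
       [-0.98603313,  0.01027885, -0.16623182],
       [ 0.16637266,  0.01483356, -0.98595137]]), 't': array([-0.02589424,  0.46305099,  1.05811833])}
wrist {'vfov': 61.5895553304654, 'cx': 251.6193143183404, 'cy': 192.26785808139638, 'mount': array([[ 1.57069122e-03, -9.45242332e-01, -3.26365541e-01,
         8.56464878e-02],
       [ 9.99998758e-01,  1.52608847e-03,  3.92706433e-04,
        -5.87928060e-04],
       [ 1.26859946e-04, -3.26365753e-01,  9.45243555e-01,
        -1.41482825e-01],
       [ 0.00000000e+00,  0.00000000e+00,  0.00000000e+00,
         1.00000000e+00]])}
```

View pics/top0.png

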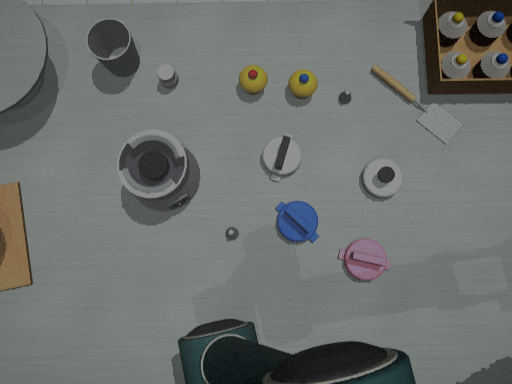

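View pics/scene0.png

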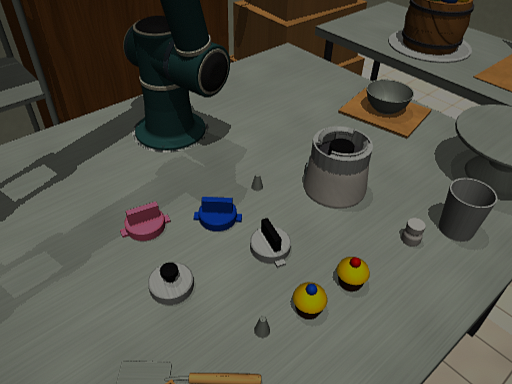

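The top view shows the eared lid at about (282,156) with its bar running from (288,137) to (277,170). The grinder collar is at about (152,164), the plain lid at (382,178), and the blue and pink decoys at (298,222) and (365,259).

```bash
cat > h.py <<'E'
import numpy as np,cv2
from scipy.spatial.transform import Rotation as Ro
from workcell import read_state, vision
def cam(n,s=None):
    c=vision.calibration(n); f=192/np.tan(np.radians(c['vfov']/2))
    if n=='wrist':
        T=np.eye(4);T[:3,:3]=Ro.from_rotvec(s['tcp_rot']).as_matrix();T[:3,3]=s['tool_pos'];T=T@c['mount']
        R=T[:3,:3].T;t=-R@T[:3,3]
    else:R,t=c['R'],c['t']
    return f,c['cx'],c['cy'],R,t
def back(C,u,v,z):
    f,cx,cy,R,t=C; o=-R.T@t; d=R.T@np.array([(u-cx)/f,(v-cy)/f,1]); return o+d*(z-o[2])/d[2]
def proj(C,X):
    f,cx,cy,R,t=C; p=np.asarray(X)@R.T+t; return np.c_[f*p[:,0]/p[:,2]+cx,f*p[:,1]/p[:,2]+cy]
def tool(dx,s):  # world vec -> tool axes
    return Ro.from_rotvec(s['tcp_rot']).as_matrix().T@dx
E
python3 - <<'E'
from h import *
C=cam('top')
for u,v,z in[(288,137,.063),(277,170,.063),(282,156,.026),(275,179,.008),(152,164,.155),(382,178,.026)]:print(u,v,back(C,u,v,z).round(3))
im=cv2.imread('pics/top0.png')
a=cv2.resize(im[120:210,105:205],None,fx=4,fy=4,interpolation=2);b=cv2.resize(im[120:210,240:325],None,fx=4,fy=4,interpolation=2)
cv2.imwrite('pics/crop.png',np.hstack([a,b]))
E
```

```text
288 137 [ 0.58  -0.102  0.063]
277 170 [ 0.506 -0.076  0.063]
282 156 [ 0.546 -0.089  0.026]
275 179 [ 0.496 -0.073  0.008]
152 164 [0.501 0.179 0.155]
382 178 [ 0.492 -0.315  0.026]
```

View pics/crop.png

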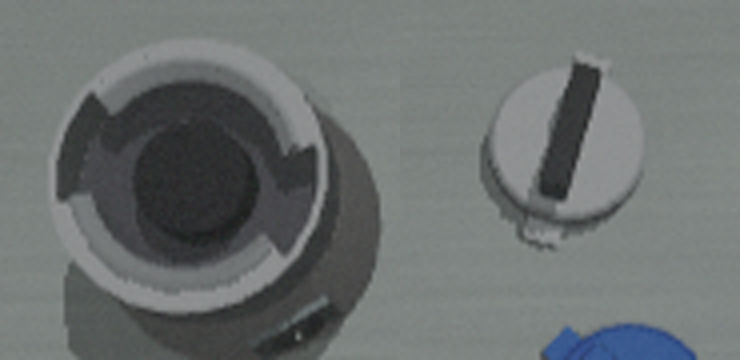

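The crop shows the collar centred near pixel (152.5,164). Its slots run along an image axis of about 165°/-15°, which is a grinder x yaw of about 75°. The bar yaw is about -15°, so I'll hover above the lid.

Request:
jog_arm(
  turn=[
    [0,0,0.0],
    [0,0,0],
    [0,0,0],
    [0,0,0],
    [0,0,0],
    [0,0,0],
    [0,0,0],
    [0,0,0],
    [0,0,0],
    [0,0,0],
    [0,0,0],
    [0,0,0],
    [0,0,0],
    [0,0,0],
    [0,0,0],
    [0,0,0],
  ],
  delta_pos=[
    [0.0253,-0.02275,0],
    [0.0253,-0.02275,0],
    [0.0253,-0.02275,0],
    [0.0253,-0.02275,0],
    [0.0253,-0.02275,0],
    [0.0253,-0.02275,0],
    [0.0253,-0.02275,0],
    [0.0253,-0.02275,0],
    [0.0253,-0.02275,0],
    [0.0253,-0.02275,0],
    [0.0253,-0.02275,0],
    [0.0253,-0.02275,0],
    [0.0253,-0.02275,0],
    [0.0253,-0.02275,0],
    [0.0253,-0.02275,0],
    [0.0253,-0.02275,0],
  ],
  gripper=[0.085,0.085,0.085,0.085,0.085,0.085,0.085,0.085,0.085,0.085,0.085,0.085,0.085,0.085,0.085,0.085],
)

```text
time: 1.48
tool_pos: [0.4682, -0.2029, 0.2312]
tcp_rot: [-3.118, -0.38, 0.0]
wrist_force: [0.5, -0.7, 0.7]
width: 0.995
grip_force: 0.0
```

Request:
jog_arm(
  turn=[
    [0,0,0],
    [0,0,0],
    [0,0,0],
    [0,0,0],
    [0,0,0.1],
    [0,0,0.11],
    [0,0,0.11],
    [0,0,0.11],
    [0,0,0.11],
    [0,0,0],
    [0,0,0],
  ],
  delta_pos=[
    [0.0253,-0.02275,0],
    [0.0253,-0.02275,0],
    [0.0253,-0.02275,0],
    [0.0253,-0.02275,0],
    [0,0,0],
    [0,0,0],
    [0,0,0],
    [0,0,0],
    [0,0,0],
    [0,0,0],
    [0,0,0],
  ],
  gripper=[0.085,0.085,0.085,0.085,0.085,0.085,0.085,0.085,0.085,0.085,0.085],
)

```text
time: 2.4
tool_pos: [0.5438, -0.0918, 0.231]
tcp_rot: [-3.108, 0.46, 0.001]
wrist_force: [-0.1, 0.2, -0.4]
width: 0.996
grip_force: 0.0
```

```bash
cat > look.py <<'E'
import sys
from h import *
s=read_state(); im=vision.read_camera('wrist'); n=sys.argv[1]
cv2.imwrite(f'pics/{n}.png',cv2.resize(im[:,:,::-1],(768,576),interpolation=2))
cv2.imwrite(f'/tmp/{n}_raw.png',im[:,:,::-1]); np.save(f'/tmp/{n}.npy',np.r_[s['tool_pos'],s['tcp_rot']])
print(s['time'],s['tool_pos'],s['tcp_rot'],s['q'].round(3),s['wrist_force'].round(1))
E
python3 look.py w1
```

```text
2.4 [ 0.54381308 -0.09180619  0.23096046] [-3.10760600e+00  4.60349899e-01  9.29822906e-04] [-0.212  0.031  1.87   0.     1.241  1.652] [-0.1  0.2 -0.4]
```

View pics/w1.png

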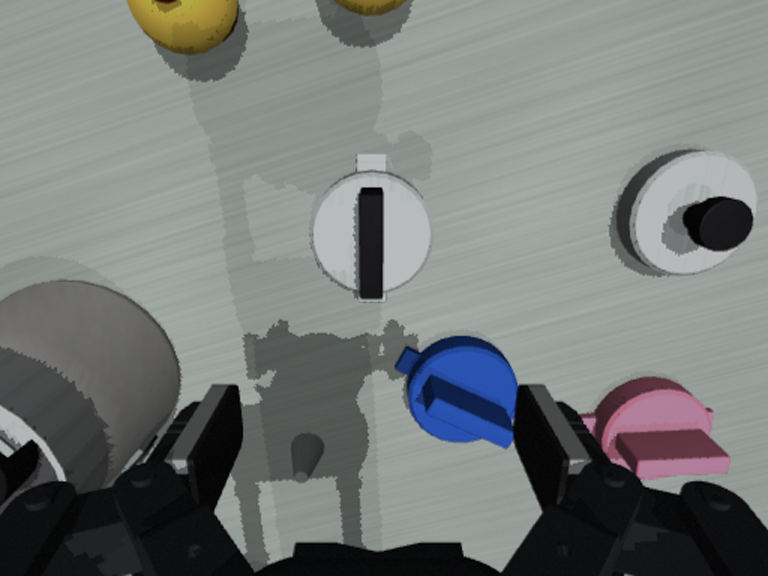

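The wrist view shows the eared lid's disc centred at about (372,232) and its bar running from (371,190) to (371,298), already in line with tool x. The grinder is at lower left.

```bash
python3 - <<'E'
from h import *
p=np.load('/tmp/w1.npy');s=dict(tool_pos=p[:3],tcp_rot=p[3:]);C=cam('wrist',s)
r=lambda u,v,z:back(C,u/1.5,v/1.5,z)
print(Ro.from_rotvec(p[3:]).as_matrix().round(4))
a,b=r(371,190,.063),r(371,298,.063);print(a,b,(a+b)/2,np.linalg.norm(a-b),np.degrees(np.arctan2(*(a-b)[1::-1])))
e1,e2=r(372,154,.008),r(371,302,.004);print(e1,e2,(e1+e2)/2,np.linalg.norm(e1-e2))
im=cv2.imread('/tmp/w1_raw.png').astype(int)
# bar mask
g=im.max(2);m=((g<70)).astype(np.uint8);m[:115]=0;m[205:]=0;m[:,:225]=0;m[:,270:]=0
n,l,st,c=cv2.connectedComponentsWithStats(m);i=1+st[1:,4].argmax();ys,xs=np.where(l==i)
print(st[i],c[i]);rect=cv2.minAreaRect(np.c_[xs,ys].astype(np.float32));print(rect)
# disc fit
m=((g>150)).astype(np.uint8);n,l,st,c=cv2.connectedComponentsWithStats(m);i=l[155,230];print(st[i],c[i])
# predicted outline for hypothesized lid
def lid(x,y,yaw):
    R=Ro.from_euler('z',yaw,degrees=True).as_matrix();t=np.linspace(0,2*np.pi,9)[:-1]
    P=np.r_[np.c_[.046*np.cos(t),.046*np.sin(t),0*t+.026],[[.036,.008,.063],[.036,-.008,.063],[-.036,.008,.063],[-.036,-.008,.063],[.058,0,.008],[-.058,0,.008]]]
    return proj(C,P@R.T+[x,y,0])*1.5
c=(a+b)/2
print(lid(c[0],c[1],-16.9).round(0).tolist())
E
```

```text
[[ 9.571e-01 -2.899e-01 -6.000e-04]
 [-2.899e-01 -9.571e-01  2.000e-04]
 [-6.000e-04  0.000e+00 -1.000e+00]]
[ 0.58752113 -0.09952267  0.063     ] [ 0.51787271 -0.07821307  0.063     ] [ 0.55269692 -0.08886787  0.063     ] 0.07283544313867069 -17.011995458308625
[ 0.60528815 -0.10497693  0.008     ] [ 0.49398282 -0.07010674  0.004     ] [ 0.54963548 -0.08754184  0.006     ] 0.11670821833990484
[ 239  125   16   74 1164] [246.61340206 161.36941581]
((246.5, 161.5), (73.0, 15.0), 90.0)
[     0      0    512    381 106083] [290.83099083 150.66598795]
[[372.0, 169.0], [326.0, 188.0], [309.0, 233.0], [328.0, 276.0], [372.0, 293.0], [415.0, 276.0], [435.0, 234.0], [418.0, 189.0], [358.0, 191.0], [384.0, 191.0], [359.0, 297.0], [383.0, 297.0], [372.0, 150.0], [372.0, 300.0]]
```

Request:
jog_arm(
  turn=[
    [0,0,0],
    [0,0,0],
    [0,0,0],
    [0,0,0],
    [0,0,0],
    [0,0,0],
    [0,0,0],
    [0,0,0],
    [0,0,0],
    [0,0,0],
    [0,0,0],
    [0,0,0],
    [0,0,0],
    [0,0,0],
    [0,0,0],
    [0,0,0],
    [0,0,0],
    [0,0,0],
  ],
  delta_pos=[
    [0.0067,-0.006,0.03],
    [0,0,0.036],
    [0,0,0.036],
    [0,0,0.036],
    [0,0,0.03],
    [0,0,0.02],
    [0,0,0.011],
    [0,0,0],
    [0,0,0],
    [0,0,0],
    [0,0,0],
    [0,0,0],
    [0,0,0],
    [0,0,0],
    [0,0,0],
    [0,0,0],
    [0,0,0],
    [0,0,0],
  ],
  gripper=[0.085,0.085,0.085,0.085,0.085,0.085,0.085,0.085,0.085,0.005,0.005,0.005,0.005,0.005,0.005,0.005,0.005,0.005],
  grip_force=80,
)

```text
time: 3.95
tool_pos: [0.5529, -0.0884, 0.0332]
tcp_rot: [3.107, -0.465, 0.002]
wrist_force: [-0.7, -0.9, 5.6]
width: 0.174
grip_force: 79.8
```

Request:
jog_arm(
  turn=[
    [0,0,0],
    [0,0,0],
    [0,0,0],
    [0,0,0],
    [0,0,0],
    [0,0,0],
    [0,0,0],
    [0,0,0],
    [0,0,0],
    [0,0,0],
    [0,0,0],
    [0,0,0],
    [0,0,0],
  ],
  delta_pos=[
    [0,0,-0.01],
    [0,0,-0.03],
    [0,0,-0.038],
    [0,0,-0.038],
    [0,0,-0.038],
    [0,0,-0.038],
    [0,0,-0.037],
    [-0.0243,-0.0215,0],
    [-0.0243,-0.0215,0],
    [-0.0243,-0.0215,0],
    [-0.0243,-0.0215,0],
    [-0.0243,-0.0215,0],
    [0,0,0],
  ],
  gripper=[0.005,0.005,0.005,0.005,0.005,0.005,0.005,0.005,0.005,0.005,0.005,0.005,0.005],
)

```text
time: 5.03
tool_pos: [0.4635, 0.0543, 0.2604]
tcp_rot: [-3.105, 0.459, 0.007]
wrist_force: [-0.9, -0.9, -2.6]
width: 0.171
grip_force: 78.9
```

Request:
jog_arm(
  turn=[
    [0,0,-0.1147],
    [0,0,-0.1147],
    [0,0,-0.1147],
    [0,0,-0.1147],
    [0,0,-0.1147],
    [0,0,-0.1147],
    [0,0,-0.1147],
    [0,0,-0.1147],
    [0,0,-0.1147],
    [0,0,-0.1147],
    [0,0,-0.1147],
    [0,0,-0.1147],
    [0,0,-0.1147],
    [0,0,-0.1147],
    [0,0,0],
    [0,0,0],
    [0,0,0],
  ],
  delta_pos=[
    [0,0,0],
    [0,0,0],
    [0,0,0],
    [0,0,0],
    [0,0,0],
    [0,0,0],
    [0,0,0],
    [0,0,0],
    [0,0,0],
    [0,0,0],
    [0,0,0],
    [0,0,0],
    [0,0,0],
    [0,0,0],
    [0,0,0],
    [0,0,0],
    [0,0,0],
  ],
  gripper=[0.005,0.005,0.005,0.005,0.005,0.005,0.005,0.005,0.005,0.005,0.005,0.005,0.005,0.005,0.005,0.005,0.005],
)

```text
time: 6.45
tool_pos: [0.4672, 0.0501, 0.2609]
tcp_rot: [-2.495, -1.908, 0.001]
wrist_force: [-0.4, -0.2, -1.7]
width: 0.174
grip_force: 78.9
```

```bash
python3 look.py w2
```

```text
6.45 [0.46717496 0.05013898 0.26093429] [-2.49507296e+00 -1.90807820e+00  1.13383058e-03] [ 0.054 -0.15   1.986  0.     1.307  0.319] [-0.4 -0.2 -1.7]
```

View pics/w2.png

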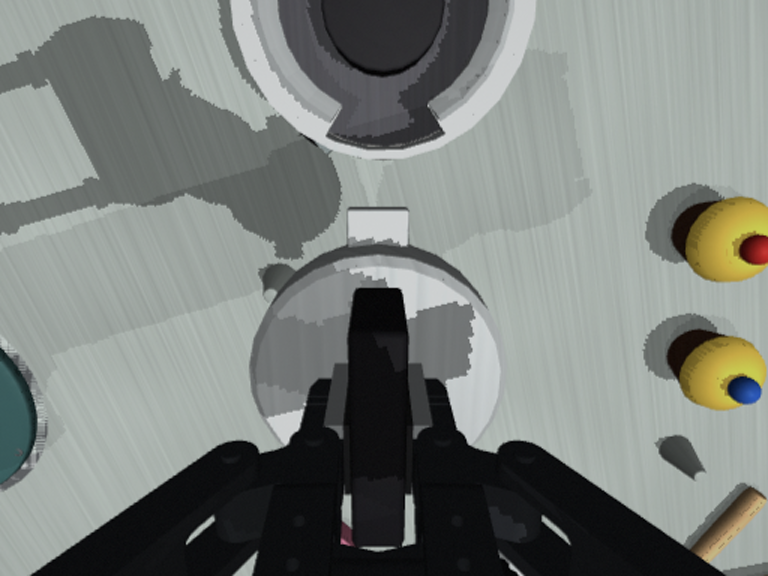

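The wrist view shows the near slot between (327,137) and (444,134) and the collar's outer rim through (243,70), (383,159) and (527,60). The lid is held level with its front ear at (378,210).

```bash
python3 - <<'E'
from h import *
from scipy.optimize import least_squares
p=np.load('/tmp/w2.npy');s=dict(tool_pos=p[:3],tcp_rot=p[3:]);C=cam('wrist',s)
r=lambda u,v,z:back(C,u/1.5,v/1.5,z)
M=Ro.from_rotvec(p[3:]).as_matrix()
print('toolyaw',np.degrees(np.arctan2(M[1,0],M[0,0])))
im=cv2.imread('/tmp/w2_raw.png').astype(int)
g=np.array([r(u,v,.155)[:2] for u,v in[(233,20),(243,70),(290,128),(330,150),(383,159),(440,148),(490,115),(527,60),(535,15)]])
for fixed in(1,0):
    f=least_squares(lambda q:np.hypot(*(g-q[:2]).T)-(.0715 if fixed else q[2]),[.5,.18,.07]);print(f.x,f.fun.round(4))
c=f.x[:2]
for z in(.146,.155):
  for u,v in[(327,137),(444,134)]:
    d=r(u,v,z)[:2]-c;print(z,np.hypot(*d),np.degrees(np.arctan2(-d[1],-d[0])))
# ear in tool frame
for u,v in[(348,208),(408,208)]:
    print('ear tool',(M.T@(r(u,v,s['tool_pos'][2]-.033+.008)-p[:3])).round(4))
for u,v in[(358,289),(400,289)]:
    print('bar tool',(M.T@(r(u,v,s['tool_pos'][2]+.030)-p[:3])).round(4))
# top camera rim check
C=cam('top');print(back(C,152.5,164.1,.155))
print('hub', r(385,75,.139))
E
```

```text
toolyaw 74.81307320049608
[0.50677121 0.18314916 0.07      ] [-0.0026  0.0008  0.0006 -0.0001 -0.0007 -0.0001  0.0006  0.0005 -0.0023]
[0.50632196 0.18125075 0.0699986 ] [-0.0013  0.0016  0.0006 -0.0003 -0.0011 -0.0004  0.0007  0.0012 -0.001 ]
0.146 0.0651717209382072 49.25071564357875
0.146 0.06514113176385006 103.30629506596539
0.155 0.06454830760695963 49.8708769777786
0.155 0.06440163928113356 102.47517079991638
ear tool [ 0.0573 -0.0092  0.025 ]
ear tool [0.0573 0.0115 0.025 ]
bar tool [ 0.0468 -0.0038 -0.03  ]
bar tool [ 0.0468  0.0065 -0.03  ]
[0.50093466 0.17844172 0.155     ]
hub [ 0.751682   -0.03425077  0.139     ]
```

Request:
jog_arm(
  turn=[
    [0,0,0],
    [0,0,0],
    [0,0,0],
    [0,0,0],
  ],
  delta_pos=[
    [-0.03,0,0],
    [-0.03,0,0],
    [0,0,0],
    [0,0,0],
  ],
  gripper=[0.005,0.005,0.005,0.005],
)

```text
time: 6.83
tool_pos: [0.4517, -0.0087, 0.2613]
tcp_rot: [-2.497, -1.907, -0.0]
wrist_force: [0.2, 0.4, -3.2]
width: 0.173
grip_force: 78.9
```

```bash
python3 look.py w3
```

```text
6.8333 [ 0.45166877 -0.00867343  0.26125634] [-2.49654624e+00 -1.90690719e+00 -1.78643769e-04] [-0.074 -0.189  2.017  0.     1.313  0.192] [ 0.2  0.4 -3.2]
```

View pics/w3.png

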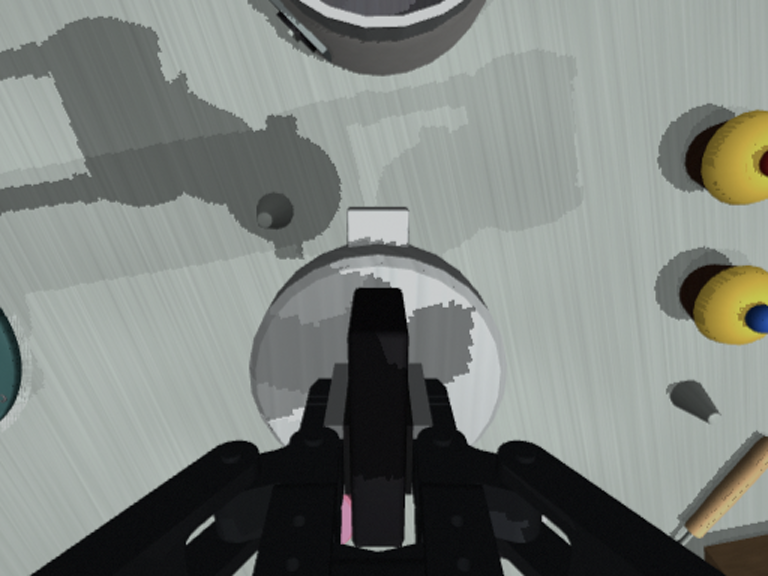

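I moved the wrong way: the collar is now cut off at the top edge. I'll go forward past the previous spot.

Request:
jog_arm(
  turn=[
    [0,0,0],
    [0,0,0],
    [0,0,0],
    [0,0,0],
    [0,0,0],
    [0,0,0],
  ],
  delta_pos=[
    [0.03,0,-0.01],
    [0.03,0,-0.01],
    [0.025,0,-0.01],
    [0,0,0],
    [0,0,0],
    [0,0,0],
  ],
  gripper=[0.005,0.005,0.005,0.005,0.005,0.005],
)

```text
time: 7.38
tool_pos: [0.4737, 0.0749, 0.2909]
tcp_rot: [-2.491, -1.913, 0.002]
wrist_force: [0.0, 0.1, -2.9]
width: 0.173
grip_force: 79.1
```

```bash
python3 look.py w4
```

```text
7.3833 [0.47372519 0.07489308 0.29087805] [-2.49136715e+00 -1.91349306e+00  1.51539486e-03] [ 0.105 -0.145  1.927 -0.     1.361  0.366] [ 0.   0.1 -2.9]
```

View pics/w4.png

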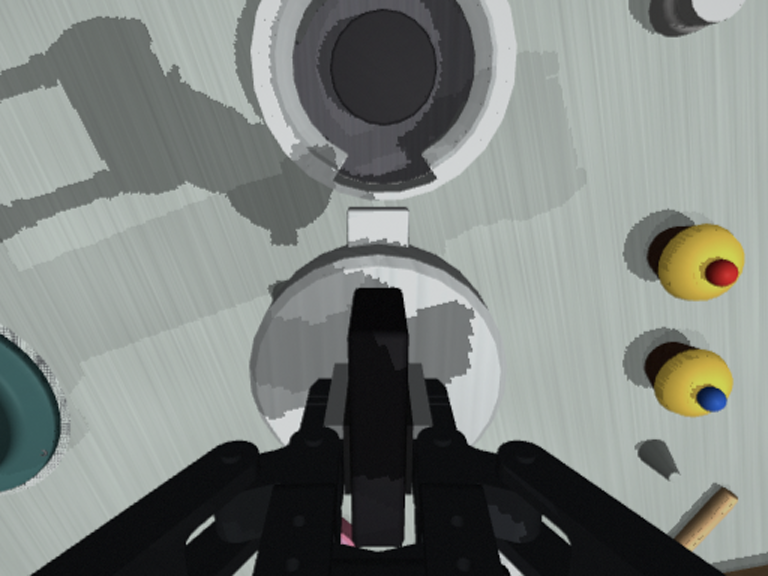

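The collar is now mostly in view: outer rim left (251,60), right (516,60) and bottom (383,198). The hub is centred at (383.5,67.5), and the near slot runs from (333,182) to (437,180).

```bash
python3 - <<'E'
from h import *
from scipy.optimize import least_squares
p=np.load('/tmp/w4.npy');s=dict(tool_pos=p[:3],tcp_rot=p[3:]);C=cam('wrist',s)
r=lambda u,v,z:back(C,u/1.5,v/1.5,z)
M=Ro.from_rotvec(p[3:]).as_matrix();print('toolyaw',np.degrees(np.arctan2(M[1,0],M[0,0])))
g=np.array([r(u,v,.155)[:2] for u,v in[(251,60),(516,60),(383,199)]])
f=least_squares(lambda q:np.hypot(*(g-q[:2]).T)-q[2],[.5,.18,.07]);print(f.x)
h=r(383.5,67.5,.139);print('hub',h,np.linalg.norm(r(331,67,.139)-r(436,67,.139)))
c=f.x[:2];a=[]
for u,v in[(333,182),(437,180)]:
    d=r(u,v,.150)[:2]-c;a.append(np.degrees(np.arctan2(-d[1],-d[0])));print(np.hypot(*d),a[-1])
print('slot yaw',np.mean(a))
d=np.r_[c-p[:2],0];print('delta tool rim',M.T@d,'hub',M.T@(np.r_[h[:2]-p[:2],0]))
E
```

```text
toolyaw 75.05209996239977
[0.50666304 0.18285425 0.0692121 ]
hub [0.50708362 0.18366375 0.139     ] 0.05821060435683114
0.06673832698266388 49.684949104366815
0.0667658859724467 102.8167623799754
slot yaw 76.25085574217111
delta tool rim [ 1.12803828e-01  3.97563073e-03 -7.57504376e-05] hub [ 1.13694421e-01  4.17317849e-03 -7.64720663e-05]
```

Request:
jog_arm(
  turn=[
    [0,0,0],
    [0,0,0],
    [0,0,0],
    [0,0,0],
    [0,0,0],
    [0,0,0],
    [0,0,0],
    [0,0,0],
    [0,0,0],
    [0,0,0],
    [0,0,0],
  ],
  delta_pos=[
    [0.03,0.003,0],
    [0.03,0,0],
    [0.03,0,0],
    [0.024,0,0],
    [0,0,0],
    [0,0,0.03],
    [0,0,0.03],
    [0,0,0.024],
    [0,0,0.012],
    [0,0,0],
    [0,0,0],
  ],
  gripper=[0.005,0.005,0.005,0.005,0.005,0.005,0.005,0.005,0.005,0.005,0.005],
)

```text
time: 8.35
tool_pos: [0.5061, 0.1829, 0.1949]
tcp_rot: [-2.493, -1.91, 0.002]
wrist_force: [0.3, 0.4, -2.4]
width: 0.172
grip_force: 78.8
```

Request:
jog_arm(
  turn=[
    [0,0,0],
    [0,0,0],
    [0,0,0],
    [0,0,0],
    [0,0,0],
    [0,0,0],
  ],
  delta_pos=[
    [0,0,0.005],
    [0,0,0.005],
    [0,0,0.005],
    [0,0,0.004],
    [0,0,0.003],
    [0,0,0],
  ],
  gripper=[0.005,0.005,0.005,0.005,0.005,0.005],
)

```text
time: 8.85
tool_pos: [0.5059, 0.1836, 0.1725]
tcp_rot: [-2.492, -1.912, 0.002]
wrist_force: [-0.3, -0.4, -2.1]
width: 0.177
grip_force: 78.8
```

Request:
jog_arm(
  turn=[
    [0,0,0],
    [0,0,0],
    [0,0,0],
    [0,0,0],
    [0,0,0],
    [0,0,0],
  ],
  delta_pos=[
    [0,0,0.003],
    [0,0,0.002],
    [0,0,0.002],
    [0,0,0.002],
    [0,0,0],
    [0,0,0],
  ],
  gripper=[0.005,0.005,0.005,0.005,0.005,0.005],
)

```text
time: 9.35
tool_pos: [0.5065, 0.1838, 0.1649]
tcp_rot: [2.493, 1.912, 0.0]
wrist_force: [-3.6, -2.3, 4.7]
width: 0.171
grip_force: 80.2
```

Request:
jog_arm(
  turn=[
    [0,0,0],
    [0,0,0],
    [0,0,0],
  ],
  delta_pos=[
    [0,0,0.0015],
    [0,0,0.001],
    [0,0,0],
  ],
  gripper=[0.005,0.005,0.005],
)

```text
time: 9.6
tool_pos: [0.5065, 0.1838, 0.1626]
tcp_rot: [2.493, 1.912, 0.001]
wrist_force: [-3.8, -0.6, 6.7]
width: 0.17
grip_force: 80.3
```

Request:
jog_arm(
  turn=[
    [0,0,0.05],
    [0,0,0.08],
    [0,0,0.1],
    [0,0,0.1],
    [0,0,0.1],
    [0,0,0.1],
    [0,0,0.1],
    [0,0,0],
  ],
  delta_pos=[
    [0,0,0],
    [0,0,0],
    [0,0,0],
    [0,0,0],
    [0,0,0],
    [0,0,0],
    [0,0,0],
    [0,0,0],
  ],
  gripper=[0.005,0.005,0.005,0.005,0.005,0.005,0.005,0.005],
)

```text
time: 10.27
tool_pos: [0.5087, 0.1842, 0.1638]
tcp_rot: [2.964, 1.039, 0.008]
wrist_force: [-0.4, -0.9, 5.7]
width: 0.171
grip_force: 80.3
```

```bash
python3 - <<'E'
from h import *
s=read_state();M=Ro.from_rotvec(s['tcp_rot']).as_matrix();print(np.degrees(np.arctan2(M[1,0],M[0,0])),s['tool_pos'],s['wrist_force'],s['torque'],s['q'])
E
```

```text
38.643300899245645 [0.508727   0.18422122 0.16376331] [-0.36733827 -0.85044819  5.74549922] [-0.1220095   0.06941904 -0.07604661] [ 3.01650741e-01  6.11093799e-02  1.96725758e+00 -4.43670328e-04
  1.10780714e+00  1.19819706e+00]
```

Request:
jog_arm(
  turn=[
    [0,0,0.1],
    [0,0,0.1],
    [0,0,0.1],
    [0,0,0.1],
    [0,0,0.1],
    [0,0,0.1],
    [0,0,0.1],
    [0,0,0.1],
    [0,0,0.1],
    [0,0,0.06],
    [0,0,0],
    [0,0,0],
  ],
  delta_pos=[
    [0,0,0],
    [0,0,0],
    [0,0,0],
    [0,0,0],
    [0,0,0],
    [0,0,0],
    [0,0,0],
    [0,0,0],
    [0,0,0],
    [0,0,0],
    [0,0,0],
    [0,0,0],
  ],
  gripper=[0.005,0.005,0.005,0.005,0.005,0.005,0.005,0.005,0.005,0.005,0.005,0.005],
)

```text
time: 11.27
tool_pos: [0.5088, 0.1841, 0.1638]
tcp_rot: [-3.109, 0.441, -0.008]
wrist_force: [-0.9, -1.0, 6.1]
width: 0.173
grip_force: 80.3
```

```bash
python3 - <<'E'
from h import *
s=read_state();M=Ro.from_rotvec(s['tcp_rot']).as_matrix();print(np.degrees(np.arctan2(M[1,0],M[0,0])),s['tool_pos'],s['wrist_force'],s['torque'],s['q'])
E
```

```text
-16.139624119734897 [0.50883945 0.1841373  0.16379657] [-0.92117579 -1.00292462  6.14124119] [-0.22329414  0.07652572 -0.07925703] [ 3.01538727e-01  6.11393435e-02  1.96716076e+00 -6.14010151e-04
  1.10773725e+00  2.15429096e+00]
```

Request:
jog_arm(
  turn=[
    [0,0,0],
    [0,0,0],
    [0,0,0],
    [0,0,0],
    [0,0,0],
    [0,0,0],
    [0,0,0],
    [0,0,0],
    [0,0,0],
    [0,0,0],
    [0,0,0],
    [0,0,0],
    [0,0,0],
  ],
  delta_pos=[
    [0,0,-0.0015],
    [0,0,0],
    [0,0,0],
    [0,0,0],
    [0,0,0],
    [0,0,0],
    [0,0,0],
    [0,0,0],
    [0,0,-0.01],
    [0,0,-0.03],
    [0,0,-0.04],
    [0,0,-0.04],
    [0,0,0],
  ],
  gripper=[0.005,0.005,0.07,0.07,0.07,0.07,0.07,0.07,0.07,0.07,0.07,0.07,0.07],
)

```text
time: 12.35
tool_pos: [0.511, 0.1852, 0.2941]
tcp_rot: [-3.104, 0.439, -0.023]
wrist_force: [1.3, 0.7, 2.2]
width: 0.819
grip_force: 0.0
```

Request:
jog_arm(
  turn=[
    [0,0,0],
    [0,0,0],
    [0,0,0],
    [0,0,0],
  ],
  delta_pos=[
    [-0.03,0,0],
    [-0.03,0,0],
    [0,0,0],
    [0,0,0],
  ],
  gripper=[0.07,0.07,0.07,0.07],
)

```text
time: 12.68
tool_pos: [0.4481, 0.2007, 0.2841]
tcp_rot: [-3.11, 0.438, -0.002]
wrist_force: [0.8, -0.1, 0.2]
width: 0.817
grip_force: 0.0
```

```bash
python3 look.py w5
```

```text
12.6833 [0.44813463 0.20073393 0.28412888] [-3.11013847e+00  4.38132487e-01 -2.37889273e-03] [ 0.37  -0.121  1.918 -0.     1.343  2.221] [ 0.8 -0.1  0.2]
```

View pics/w5.png

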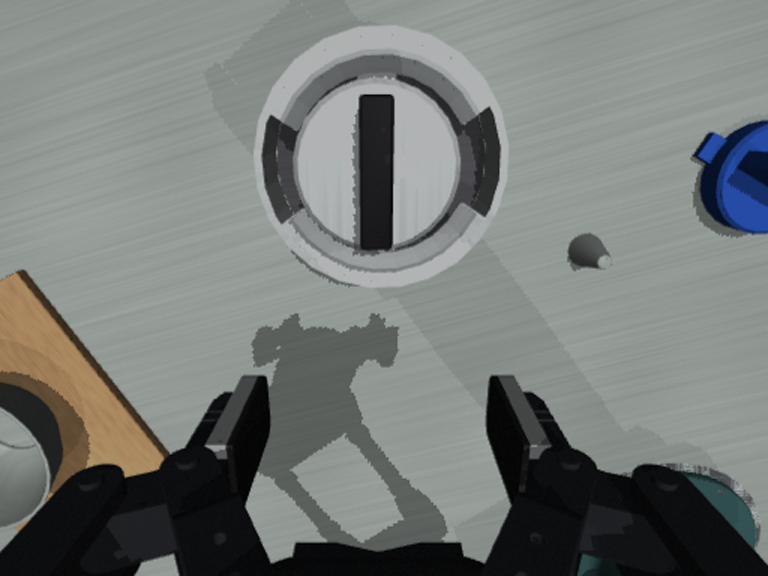

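The final view shows the lid seated level inside the collar with its bar along (376,95)–(376,249). That is square to the now-empty slots at (281,168) and (485,161), and no ears show above the lips, so the lid is locked and the gripper is clear.

```bash
python3 -c "
from workcell import ticket
print(ticket.finish_job())"
```

```text
the job is handed in; nothing more can be done
None
```

The eared lid is on the grinder, pushed down, turned about 91° clockwise to lock, and released; the plain lid was left untouched, and the job was handed in at about 12.7 s of robot time (the hand-in gave no verdict).

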